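Hold the sprung chamber lid at the set angle

ROBOT

A 6-joint arm with a two-finger parallel gripper is mounted at the origin on a cart in front of the work surface, level with it; the furniture and walls round the work are solid. World frame = base frame: x ahead of the robot, y to its left, z up, the work surface at z = 0. Lengths are in m, angles in rad, forces in N, time in s.
With the tool pointing down it reaches from about 0.3 to 0.775 m from the base axis. Payload 14.6 kg.
Tool frame: the origin (TCP) lies at the very end of the fingers, on their centre line; the grasp point (between the pads) lies 19 mm behind it (ctrl.hold_point_z is the distance from the TCP to the grasp point, in m); x points along the fingers, y is the direction in which the jaws open and shut, and the axes are right-handed (so a half turn about x gives the same grasp; the last joint's range is limited). The gripper opens to 94 mm and grips with 3 to 60 N. Pads are 16 mm wide; open, the fingers measure 119 mm over their backs; the gripper's body (75 mm by 177 mm) begins 78 mm behind the grasp point.
Start: joints at [1.231, 0.3, 1.521, -0, 1.321, -0.067], TCP at [0.148, 0.53, 0.205] pointing down, gripper open.
Joint ranges: [-3.03, 3.03], [-0.79, 2.21], [0.23, 2.52], [-1.04, 4.18], [0, 3.07], [-2.55, 2.55]. Speed limits (rad/s): [2.22, 2.22, 2.57, 3.14, 3.14, 3.14].

INTERFACE

Orientations are given as [roll, pitch, yaw] about the fixed x, y, z axes, in that order (R = Rz(yaw) Ry(pitch) Rx(roll)).
In Python, from station import get_obs, camera, ticket, ctrl gives the robot as it stands.
- The arm moves only by the tool step_arm, never from a script. Its argument "motion" is a list that holds one entry, the list of rows, each a list of 6 numbers: the shift along the tool's x, y, z in m, then the turn, a rotation vector about the tool's x, y, z in degrees. A call has 1 to 12 rows; each row shifts and turns the commanded pose from where the row before left it, along the tool's axes as they then stand; what a row does not reach is not made up. A row lasts 1/8 s, in which the tool goes at most 62.5 mm and 10.7 degrees, less where a joint would pass 70% of its speed; a pose out of reach is approached as far as the arm can. A call is refused whole if a number of a shift passes 0.0625 or a number of a turn 10.7, either way. A call with a gripper value outside its range is refused whole. "fingers" is the finger opening in m, from 0 to 0.094, set as the call begins (left out, the last holds). The fingers move at their own pace and stop on an object; "squeeze" is the grip in N (left out, the last holds). Time passes only in rows, so rows that do not move let the fingers close. It gives the time, the measured TCP pose, the force and the opening at its end, in the units of the state.
- get_obs(): the state, without advancing time (a new reading comes with each control period).
- camera(name): name is "side" or "top" or "wrist"; returns a dict with "pixels" (400x640x3 uint8, red, green, blue), "fx", "fy", "cx", "cy" (pixels), "extrinsics" (4x4, takes a point from world to camera coordinates); the wrist camera has in their place "T_tool_cam" (4x4, takes a point from camera to tool coordinates, whose origin is the TCP and whose axes are the tool frame's). Camera axes: x right, y up, looking along -z (the intrinsics and any distortion apply to the point x, -y, -z); pixel columns grow to the right and rows downward; lengths in m; the calibration is good to about 2 mm. A picture is of the moment at which its call begins: read the wrist's pose just before it. There is no depth.
- ticket.hand_in(): hands the job in, once; it reports no verdict.
The state is a dict: "time_s": time; "qpos": joint angles; "joint_vel": joint speeds; "tau": joint torques, N m; "ee_pos": TCP position; "eef_rot": TCP orientation; "force": force on the tool from outside, world axes, zero at the start; "moment": the same for the moment, N m; "grip_width": finger opening in m.
Only numpy, scipy, OpenCV 4.12 (cv2) and the standard library are available. Lean on these libraries where they do the work, as an engineer would, in place of code of your own. Each camera call takes 0.05 s, during which the arm holds its last target.

TASK

A spare stepper motor has been left on the sprung lid of the grey sample chamber: take it off and set it down gently, upright on the bare table. Then lift the lid by its handle until the needle on the dial points at the set mark (the tab clamped on the dial's rim), and finish while still holding the lid steady there in the gripper - the spring shuts it if let go. Do not lift the lid while the motor is still on it or in the air, do not shift the set mark, and leave the other things where they stand.

Things in the scene. Friction and masses are not known exactly. Their poses are not given: they have to be found in the camera images.
- chamber: fixed grey metal box 150 (x) by 210 (y) by 85 mm high with the lid shut; origin at the centre of its underside, z up; yaw between -0.65 and 0.05 rad. Its lid is hinged along its +y (left) side. On its -x side, 90 mm before the centre, stands the dial: an upright white arc, 96 to 144 mm from the hinge axis (set mark to 155), black ticks every 10 degrees from 0 (level)
- hinge (a point): the middle of the lid's hinge axis, at (0, 105, 80) mm in the chamber's frame; the axis runs along the chamber's x
- lid (a joint): lid angle in rad: 0 shut, grows as the right (-y) edge rises, stop at 1.2. The lid is a grey slab, 10 mm thick, top face 85 mm above the table when shut. A spring pulls it shut: about 0.85 N m at 0, 1.25 N m at 0.8 rad with its weight, so 5 to 7 N at the handle; it slams shut when let go
- handle (a point): middle of the handle's round steel bar on the lid: 12 mm thick, about 85 mm clear length along the chamber's x, 45 mm above the lid's top face, open underneath; it lies 180 mm right of (-y) and 50 mm above the hinge axis with the lid shut and turns with the lid about the hinge. Being round, the bar may turn between fingers that stay upright and close along the chamber's y
- set_mark (a joint): angle of the set mark in rad, same axis, zero and sense as the lid angle; anywhere from 0.4 to 0.8. The mark is a black tab with a steel thumbscrew, 20 mm wide, clamped on the dial's rim, its corner pointing inwards at the needle's track; held by light friction only
- mark_tip (a point): the tip of the set mark, 114 mm from the hinge axis, 95 mm before the chamber's centre
- needle_tip (a point): tip of the black dial needle that turns with the lid, 114 mm from the hinge axis, in the same plane as mark_tip; the two points coincide when the lid is at the set angle
- motor: loose black stepper motor, 0.2 to 0.4 kg, lying on the lid with its shaft level; body 42 (x) by 50 (y) by 42 mm high, from y = -34 to +16 mm, with a small white plug on top to 50 mm (y -31 to -17) and a 5 mm shaft on to y = +36; origin on its underside, z up; its y axis lies roughly along the chamber's x
- mirror_mount: bystander: black mirror mount, 44x39x69 mm, left of the chamber; origin under its centre
- lens_case: bystander: round white case, 57 mm across, 20 mm high, left of the chamber; origin under its centre
- beam_block: bystander: black finned block on a foot, 26x50x58 mm, behind the chamber; origin under its centre
- lens_tube: bystander: black tube on end, 30 mm across, 45 mm high, right of and behind the chamber; origin under its centre
Things that resemble listed ones, but are neither listed nor needed, are in the scene too. What is shaped like the motor but pink is not meant.

How it is judged:
On the way:
1. the motor stands upright on the table, let go and at rest, with the lid still shut (height (world z) of motor below 0.005 m and angle between motor's own z axis and vertical below 0.1 rad and linear speed of motor below 0.02 m/s and contact force between motor and the fingers below 0.1 N and value of joint lid below 0.06 rad), for 0.2 s.
At the end, for the whole second after the job is handed in: The needle's tip is within 9 mm (4.5 degrees) of the set mark's tip and still (below 0.1 rad/s), held against the spring by the fingers (more than 1 N), nothing else propping it; the motor stands upright on the table (within 5 mm of height, 0.1 rad), at rest, untouched and clear of the chamber (distance between needle_tip and mark_tip below 0.009 m and velocity of joint lid between -0.1 and 0.1 rad/s and contact force between the fingers and chamber above 1 N and contact force between motor and chamber below 0.1 N and height (world z) of motor below 0.005 m and angle between motor's own z axis and vertical below 0.1 rad and linear speed of motor below 0.02 m/s and contact force between motor and the arm below 0.1 N and contact force between motor and the fingers below 0.1 N); the arm keeps its last pose, push and grip.
It fails at once if the lid is lifted while the motor is on it or in the air (value of joint lid above 0.12 rad and height (world z) of motor above 0.02 m).
It fails at once if the motor is dropped or thrown onto the table (height (world z) of motor below 0.05 m and linear speed of motor above 0.6 m/s).
It fails at once if the set mark is shifted (distance of mark_tip from where it was at the start of the episode above 0.006 m).
It fails at once if a bystander is disturbed (distance of any of mirror_mount, lens_case, beam_block, lens_tube from where it was at the start of the episode above 0.02 m or angle between any of mirror_mount, lens_case, beam_block, lens_tube's own z axis and vertical above 0.4 rad).
It also fails if it takes over 58 s, if anything falls off the work surface, if the arm or the gripper's body presses on something with over 40 N, if the wrist force passes 120 N, or if a joint passes its speed limit or range.

## Working session

There is one attempt and no reset: what is moved stays moved. The work goes in short steps, Python scripts to look and compute and a tool call to move; the robot and the scene stay as the last step left them, time stands still between calls to the robot, and variables do not carry over. Pictures are saved under pics/ and viewed, and the job is handed in when it is done.

Besides the shell and the picture viewer there is one more tool, called after ">>>" as name(argument=value, ...) on one line, values as JSON. step_arm: Moves the arm, as the interface text tells. Its arguments: {"type":"object","properties":{"motion":{"type":"array","items":{"type":"array","items":{"type":"array","items":{"type":"number"}}}},"fingers":{"type":"number"},"squeeze":{"type":"number"}},"required":["motion"]}

```bash
ls; mkdir -p pics; python3 - <<'E'
from station import get_obs,camera,ctrl
import cv2,numpy as np
print(get_obs()); print(ctrl.hold_point_z)
for n in ("side","top","wrist"):
    c=camera(n); cv2.imwrite(f"pics/{n}0.png",c["pixels"][:,:,::-1])
    print(n,{k:(v if k!="pixels" else 0) for k,v in c.items()})
E
```

```text
pics
{'time_s': 0.0, 'qpos': array([ 1.23139295e+00,  3.00504622e-01,  1.52156238e+00,  2.92501341e-05,
        1.32071684e+00, -6.65854245e-02]), 'joint_vel': array([ 0.00017494, -0.00086333,  0.00100626, -0.00031881, -0.00105038,
       -0.00146571]), 'tau': array([-1.18031963e-03, -5.31807232e+01, -3.52739275e+01,  7.07697007e-02,
        2.44154624e-02, -1.25396450e-04]), 'ee_pos': array([0.14809641, 0.52941632, 0.20487586]), 'eef_rot': array([-1.66116164,  1.5696048 , -1.93398685]), 'force': array([-0.40064492,  0.43756456, -0.39480138]), 'moment': array([-0.03173208,  0.00860704,  0.01945716]), 'grip_width': 0.09404153908059092}
0.0188
side {'pixels': 0, 'fx': 508.51490175566596, 'fy': 508.51490175566596, 'cx': 322.78955518206527, 'cy': 200.3222440913944, 'extrinsics': array([[ 0.99869128, -0.04952208,  0.01277877, -0.55820912],
       [ 0.02166949,  0.6360405 ,  0.77135135, -0.09526555],
       [-0.04632674, -0.77006496,  0.63628122, -1.23697474],
       [ 0.        ,  0.        ,  0.        ,  1.        ]])}
top {'pixels': 0, 'fx': 490.56959570596035, 'fy': 490.56959570596035, 'cx': 318.0496093686915, 'cy': 200.79343162205646, 'extrinsics': array([[-0.0143957 , -0.99987812,  0.00604222,  0.01774876],
       [ 0.97863996, -0.01285003,  0.2051797 , -0.56402687],
       [-0.20507705,  0.00886686,  0.97870567, -1.05673211],
       [ 0.        ,  0.        ,  0.        ,  1.        ]])}
wrist {'pixels': 0, 'fx': 356.18993514385795, 'fy': 356.18993514385795, 'cx': 320.27889144269744, 'cy': 203.3469456801108, 'T_tool_cam': array([[-2.45707963e-04,  2.68792607e-01, -9.63198045e-01,
        -1.78513908e-01],
       [ 9.99999952e-01, -1.17047674e-04, -2.87759617e-04,
        -4.40656549e-04],
       [-1.90087748e-04, -9.63198069e-01, -2.68792565e-01,
        -7.92834421e-02],
       [ 0.00000000e+00,  0.00000000e+00,  0.00000000e+00,
         1.00000000e+00]])}
```

View pics/side0.png

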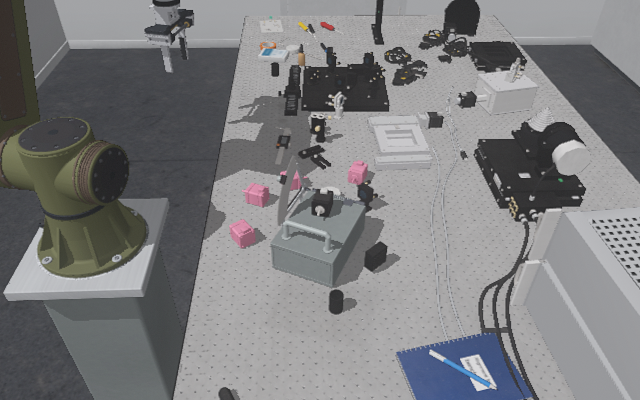

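View pics/top0.png

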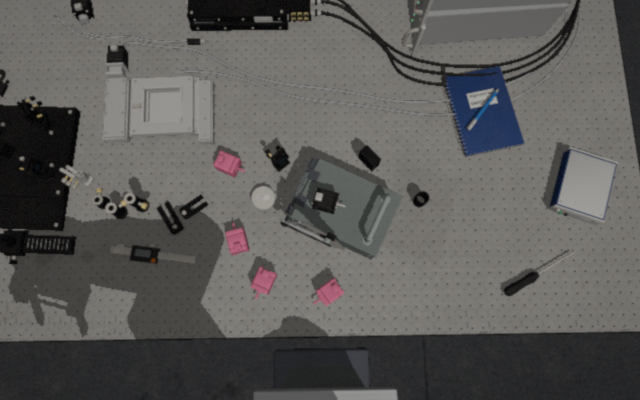

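View pics/wrist0.png

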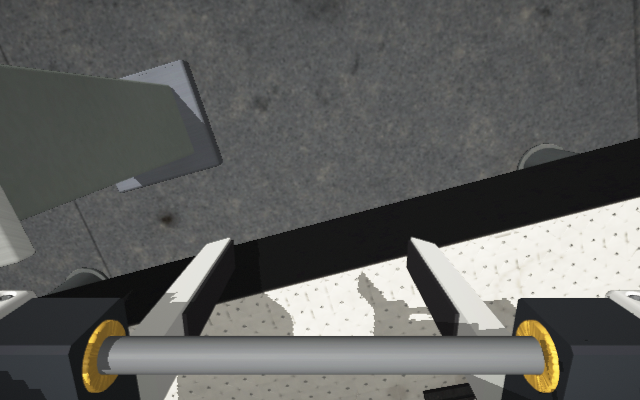

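Side view: the chamber is at about (320,235) with a black motor on the lid at (322,203). Top view: the motor is at (326,201), the dial at (308,230) and the handle at (377,218). The pink motors at top (228,163), (236,240), (263,281) and (329,292) are decoys. The black box on the lid fits the description, and I'll confirm it in crops.

```bash
cat > h.py <<'E'
import numpy as np,cv2
from scipy.spatial.transform import Rotation as Rn
def K(c): return c["fx"],c["fy"],c["cx"],c["cy"]
def ext(c,obs=None):
    if "extrinsics" in c: return np.array(c["extrinsics"])
    T=np.eye(4);T[:3,:3]=Rn.from_euler("xyz",obs["eef_rot"]).as_matrix();T[:3,3]=obs["ee_pos"]
    return np.linalg.inv(T@c["T_tool_cam"])
def proj(c,P,E=None):
    E=ext(c) if E is None else E
    p=np.atleast_2d(P)@E[:3,:3].T+E[:3,3]; fx,fy,cx,cy=K(c)
    return np.c_[cx+fx*p[:,0]/-p[:,2],cy+fy*(-p[:,1])/-p[:,2]]
def ray(c,uv,E=None):
    E=ext(c) if E is None else E; fx,fy,cx,cy=K(c)
    d=np.array([(uv[0]-cx)/fx,-(uv[1]-cy)/fy,-1.]); R=E[:3,:3]
    return -R.T@E[:3,3], R.T@d/np.linalg.norm(d)
def onz(c,uv,z,E=None):
    o,d=ray(c,uv,E); return o+d*(z-o[2])/d[2]
def crop(img,x0,y0,x1,y1,s,name):
    cv2.imwrite("pics/"+name,cv2.resize(img[y0:y1,x0:x1,::-1],None,fx=s,fy=s,interpolation=cv2.INTER_CUBIC))
E
python3 - <<'E'
from h import *
from station import camera
c=camera("top");crop(c["pixels"],270,130,410,270,4,"t1.png")
c=camera("side");crop(c["pixels"],260,140,400,290,4,"s1.png")
E
```

```text
(no output)
```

View pics/t1.png

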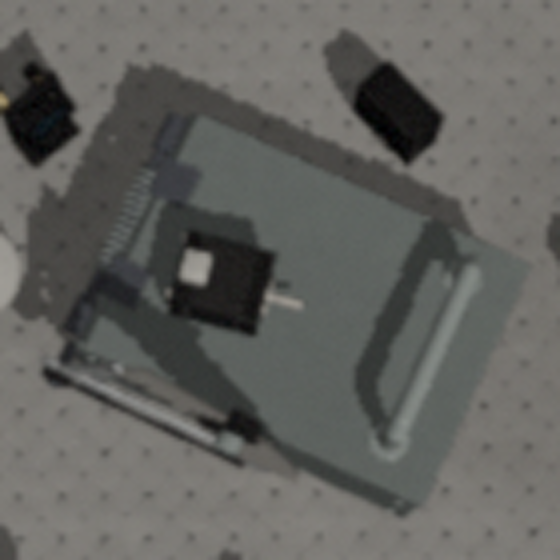

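View pics/s1.png

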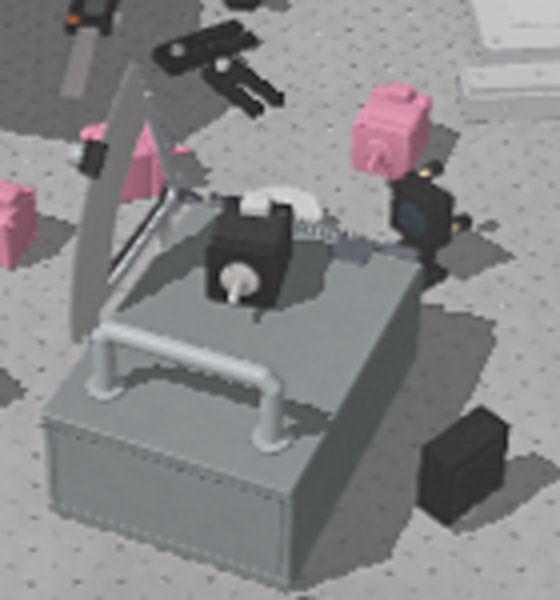

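```bash
python3 - <<'E'
from h import *
from station import camera
t=camera("top");s=camera("side")
T=lambda u,v:(270+u/4,130+v/4)
S=lambda u,v:(260+u/4,140+v/4)
def tri(a,b):
    o1,d1=ray(t,a);o2,d2=ray(s,b)
    A=np.c_[d1,-d2];k=np.linalg.lstsq(A,o2-o1,rcond=None)[0]
    p,q=o1+k[0]*d1,o2+k[1]*d2
    return np.round((p+q)/2,4),round(np.linalg.norm(p-q)*1e3,1)
for n,p in dict(fr=(528,262),fl=(425,508),br=(190,115)).items(): print("lid",n,onz(t,T(*p),.085))
for n,p in dict(fr=(290,492),fl=(42,418),br=(425,262)).items(): print("lidS",n,onz(s,S(*p),.085))
for n,p in dict(a=(472,270),b=(392,440)).items(): print("bar",n,onz(t,T(*p),.130))
for n,p in dict(a=(270,378),b=(104,332)).items(): print("barS",n,onz(s,S(*p),.130))
for n,p in dict(tl=(190,233),tr=(274,252),br=(250,333),bl=(172,312)).items(): print("mot",n,onz(t,T(*p),.127))
print("shaft end",onz(t,T(302,304),.106),"base",onz(t,T(262,294),.106))
print("shaft S",onz(s,S(232,300),.106))
print("plug",onz(t,T(196,266),.135), onz(s,S(255,205),.135))
E
```

```text
lid fr [ 0.56823203 -0.17675002  0.085     ]
lid fl [ 0.43253738 -0.11412141  0.085     ]
lid br [0.65567324 0.01006595 0.085     ]
lidS fr [ 0.56938889 -0.18015843  0.085     ]
lidS fl [ 0.43753449 -0.11993367  0.085     ]
lidS br [0.66224415 0.00464913 0.085     ]
bar a [ 0.5544296 -0.1383892  0.13     ]
bar b [ 0.46411892 -0.09257615  0.13      ]
barS a [ 0.56026683 -0.14026525  0.13      ]
barS b [ 0.47270018 -0.10099496  0.13      ]
mot tl [0.57731298 0.01138386 0.127     ]
mot tr [ 0.56629932 -0.03336439  0.127     ]
mot br [ 0.52247523 -0.01963516  0.127     ]
mot bl [0.53435513 0.02155025 0.127     ]
shaft end [ 0.54192538 -0.04898683  0.106     ] base [ 0.54774667 -0.02740317  0.106     ]
shaft S [ 0.54420928 -0.04979034  0.106     ]
plug [0.55743599 0.00852823 0.135     ] [5.59439869e-01 1.39762140e-05 1.35000000e-01]
```

```bash
cat >> h.py <<'E'
CY=-0.435; C0=np.array([.546,-.053,0.])
def setc(x,y,yaw):
    global CY,C0
    CY=yaw;C0=np.array([x,y,0.])
def toC(p):
    return Rn.from_euler("z",-CY).apply(np.asarray(p)-C0)
def fromC(p):
    return Rn.from_euler("z",CY).apply(np.asarray(p))+C0
def onx(c,uv,xc,E=None): # intersect with chamber plane x=xc, return hinge radius, angle
    o,d=ray(c,uv,E); o=toC(o); d=Rn.from_euler("z",-CY).apply(d)
    p=o+d*(xc-o[0])/d[0]; a=105-p[1]*1e3; b=p[2]*1e3-80
    return round(np.hypot(a,b),1),round(np.degrees(np.arctan2(b,a)),1),np.round(p*1e3,1)
E
python3 - <<'E'
from h import *
from station import camera
t=camera("top");s=camera("side")
crop(t["pixels"],275,200,345,260,10,"t2.png");crop(s["pixels"],265,145,335,235,6,"s2.png")
S=lambda u,v:(260+u/4,140+v/4)
for n,p in dict(toparc=(137,64),innertop=(150,92),botouter=(72,338),tabtop=(84,138),tabr=(108,150),tabbot=(98,178),needletip=(108,280)).items(): print(n,onx(s,S(*p),-.095))
# overlay of predicted dial
im=s["pixels"].copy()
for r in (96,114,144):
  for a in range(0,91,10):
    q=proj(s,fromC([-.095,.105-r*1e-3*np.cos(np.radians(a)),.08+r*1e-3*np.sin(np.radians(a))]))[0]
    cv2.circle(im,tuple(int(round(x)) for x in q),0,(255,0,0),-1)
crop(im,265,145,335,235,6,"s3.png")
E
```

```text
toparc (np.float64(117.9), np.float64(77.1), array([-95. ,  78.6, 195. ]))
innertop (np.float64(84.6), np.float64(83.6), array([-95. ,  95.6, 164.1]))
botouter (np.float64(126.4), np.float64(-7.7), array([-95. , -20.3,  63.1]))
tabtop (np.float64(147.1), np.float64(48.5), array([-95. ,   7.5, 190.2]))
tabr (np.float64(106.4), np.float64(50.1), array([-95. ,  36.7, 161.6]))
tabbot (np.float64(109.1), np.float64(40.8), array([-95. ,  22.4, 151.4]))
needletip (np.float64(76.2), np.float64(-8.7), array([-95. ,  29.7,  68.5]))
```

View pics/s2.png

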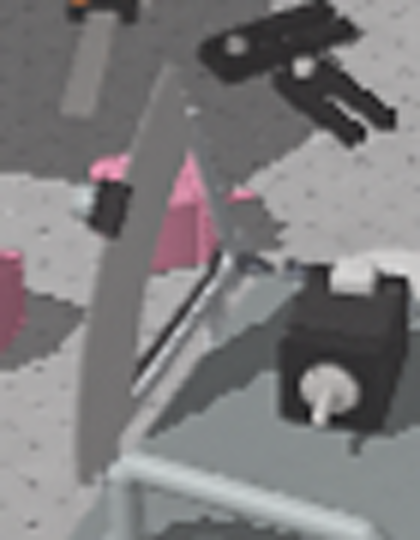

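View pics/s3.png

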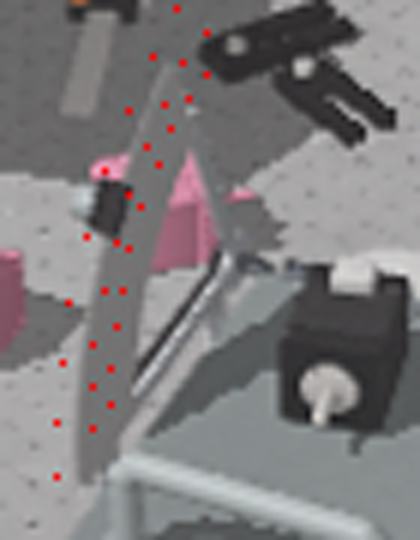

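View pics/t2.png

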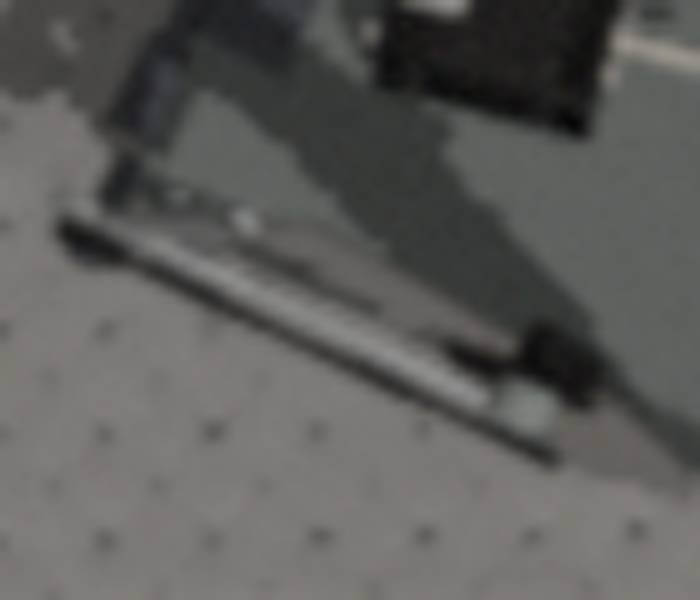

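```bash
cat >> h.py <<'E'
def delta(obs,pos,jaw,down=(0,0,-1)):
    """shift in current tool axes to pos; turn rotvec (deg, tool axes) to put tool x=down, tool y=jaw(+-)"""
    R=Rn.from_euler("xyz",obs["eef_rot"]).as_matrix()
    x=np.array(down,float); out=[]
    for s in (1,-1):
        y=s*np.append(jaw,0)/np.linalg.norm(jaw)
        T=np.c_[x,y,np.cross(x,y)]
        out.append(np.degrees(Rn.from_matrix(R.T@T).as_rotvec()).round(2))
    sh=R.T@(np.array(pos)-obs["ee_pos"])
    print("axes\n",R.round(3)); print("shift",sh.round(4),"turn",out)
E
python3 - <<'E'
from h import *
from station import get_obs,camera
o=get_obs(); delta(o,[.550,-.005,.22],[-.24,-.97]); print(o["time_s"])
E
```

```text
axes
 [[-0.     0.269  0.963]
 [-0.     0.963 -0.269]
 [-1.    -0.    -0.   ]]
shift [-0.0146 -0.4066  0.531 ] turn [array([1.7827e+02, 1.0000e-02, 0.0000e+00]), array([-1.73, -0.  ,  0.01])]
0.45
```

>>> step_arm(motion=[[[-0.04, 0, 0, 0, 0, 0], [-0.04, 0, 0, 0, 0, 0], [0, -0.034, 0.044, -1.7, 0, 0], [0, -0.037, 0.048, 0, 0, 0], [0, -0.037, 0.048, 0, 0, 0], [0, -0.037, 0.048, 0, 0, 0], [0, -0.037, 0.048, 0, 0, 0], [0, -0.037, 0.048, 0, 0, 0], [0, -0.037, 0.048, 0, 0, 0], [0, -0.037, 0.048, 0, 0, 0], [0, -0.037, 0.048, 0, 0, 0], [0, -0.037, 0.048, 0, 0, 0]]])

```text
time_s: 1.95
ee_pos: [0.5215, 0.056, 0.2856]
eef_rot: [0.443, 1.57, 0.199]
force: [0.7, 0.5, 0.7]
grip_width: 0.0942
```

>>> step_arm(motion=[[[0, -0.037, 0.048, 0, 0, 0], [0, 0, 0, 0, 0, 0], [0, 0, 0, 0, 0, 0]]])

```text
time_s: 2.33
ee_pos: [0.5579, 0.0107, 0.2853]
eef_rot: [2.993, 1.57, 2.75]
force: [0.5, 0.4, 1.0]
grip_width: 0.0941
```

```bash
python3 - <<'E'
from h import *
from station import get_obs,camera
o=get_obs(); delta(o,[.550,-.005,.28],[-.24,-.97]); print(o["time_s"],o["joint_vel"].round(3))
c=camera("wrist"); cv2.imwrite("pics/w1.png",c["pixels"][:,:,::-1])
E
```

```text
axes
 [[-0.     0.241  0.971]
 [ 0.     0.971 -0.241]
 [-1.     0.    -0.   ]]
shift [ 0.0053 -0.0171 -0.0039] turn [array([ 1.7995e+02, -1.0000e-02,  4.0000e-02]), array([-0.05, -0.03, -0.  ])]
2.325 [ 0.023 -0.021  0.009 -0.002 -0.     0.002]
```

View pics/w1.png

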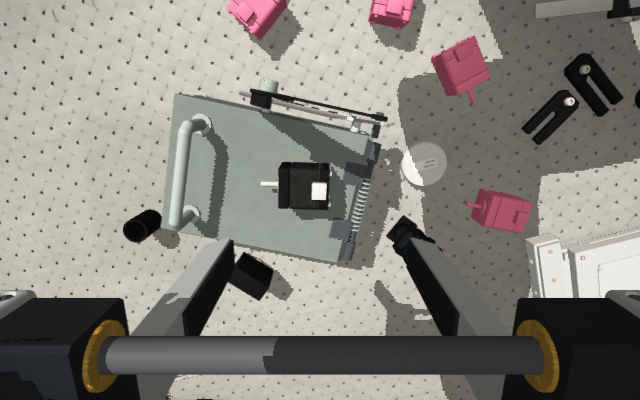

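Wrist view: the motor's body is at about (278–330, 163–210), its shaft points left to (261,184), and its plug is at (319,190). The dial is at the top (320,105). Next I'll enlarge this and measure.

```bash
python3 - <<'E'
from h import *
from station import get_obs,camera
o=get_obs(); c=camera("wrist");E=ext(c,o); print(proj(c,[o["ee_pos"]],E),proj(c,[[.55,-.005,.127]],E))
crop(c["pixels"],150,70,410,270,3,"w2.png")
E
```

```text
[[320.93458226 255.67804703]] [[302.47413959 184.953578  ]]
```

View pics/w2.png

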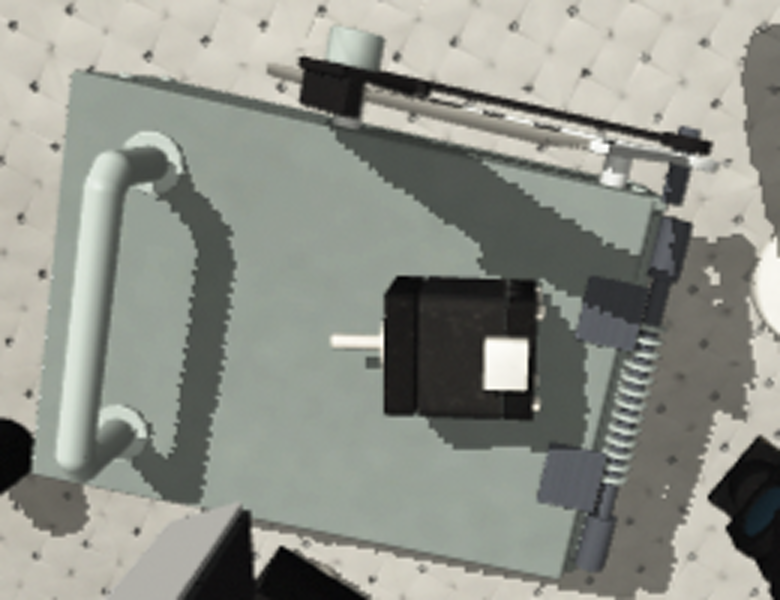

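```bash
python3 - <<'E'
from h import *
from station import get_obs,camera
o=get_obs(); c=camera("wrist");E=ext(c,o)
W=lambda u,v:(150+u/3,70+v/3)
for n,p in dict(tl=(388,278),tr=(537,281),br=(535,418),bl=(386,414)).items(): print("mot",n,onz(c,W(*p),.127,E).round(4))
for n,p in dict(s0=(332,341),s1=(382,344)).items(): print(n,onz(c,W(*p),.106,E).round(4))
L={n:onz(c,W(*p),.085,E) for n,p in dict(fl=(75,72),fr=(35,472),br=(560,578),bl=(663,190)).items()}
for n in L: print(n,L[n].round(4))
d=lambda a,b:(round(np.linalg.norm(L[a]-L[b]),4),np.arctan2(*(L[a]-L[b])[[1,0]]).round(4))
print(d("fr","fl"),d("br","fr"),d("bl","fl"),d("br","bl"))
for p in ((105,168),(78,462)): print("bar",onz(c,W(*p),.130,E).round(4))
for p in ((505,364),): print("plug",onz(c,W(*p),.135,E).round(4))
E
```

```text
mot tl [ 0.5237 -0.0207  0.127 ]
mot tr [0.536 0.025 0.127]
mot br [0.58   0.0138 0.127 ]
mot bl [ 0.5669 -0.0335  0.127 ]
s0 [ 0.5428 -0.0483  0.106 ]
s1 [ 0.5479 -0.032   0.106 ]
fl [ 0.4359 -0.1112  0.085 ]
fr [ 0.568  -0.1755  0.085 ]
br [0.6574 0.0061 0.085 ]
bl [0.5223 0.0746 0.085 ]
(np.float64(0.1469), np.float64(-0.4529)) (np.float64(0.2024), np.float64(1.113)) (np.float64(0.2049), np.float64(1.1354)) (np.float64(0.1515), np.float64(-0.4692))
bar [ 0.4699 -0.0952  0.13  ]
bar [ 0.5577 -0.1361  0.13  ]
plug [0.558  0.0091 0.135 ]
```

```bash
sed -i 's/^CY=.*/CY=-0.445; C0=np.array([.546,-.052,0.])/' h.py; python3 - <<'E'
from h import *
from station import get_obs
o=get_obs(); delta(o,[.5515,-.004,.117],[-.265,-.964]); print(toC([.5515,-.004,.117]),toC([.514,-.118,.13]))
E
```

```text
axes
 [[ 0.001  0.239  0.971]
 [ 0.     0.971 -0.239]
 [-1.     0.     0.001]]
shift [ 0.1689 -0.0165 -0.0025] turn [array([-1.7848e+02,  2.0000e-02,  5.0000e-02]), array([ 1.52,  0.04, -0.01])]
[-0.01569762  0.04569283  0.117     ] [-0.00047332 -0.07334696  0.13      ]
```

>>> step_arm(motion=[[[0.02, -0.0165, -0.0025, 1.5, 0, 0], [0.03, 0, 0, 0, 0, 0], [0.03, 0, 0, 0, 0, 0], [0.03, 0, 0, 0, 0, 0], [0.025, 0, 0, 0, 0, 0], [0.015, 0, 0, 0, 0, 0], [0.01, 0, 0, 0, 0, 0], [0, 0, 0, 0, 0, 0], [0, 0, 0, 0, 0, 0]]])

```text
time_s: 3.6
ee_pos: [0.5522, -0.005, 0.1263]
eef_rot: [0.185, 1.57, -0.084]
force: [-0.3, 0.0, -0.5]
grip_width: 0.0938
```

```bash
python3 - <<'E'
from h import *
from station import get_obs,camera
o=get_obs(); delta(o,[.5515,-.004,.117],[-.265,-.964]); print(o["force"])
c=camera("wrist"); crop(c["pixels"],150,100,490,360,2,"w3.png")
c=camera("side"); crop(c["pixels"],250,100,420,260,4,"s4.png")
E
```

```text
axes
 [[ 0.001  0.266  0.964]
 [-0.     0.964 -0.266]
 [-1.     0.     0.001]]
shift [ 0.0093  0.0008 -0.0009] turn [array([ 1.7994e+02, -2.0000e-02, -1.1000e-01]), array([-0.06,  0.07, -0.01])]
[-0.2610309   0.00555536 -0.54202303]
```

View pics/w3.png

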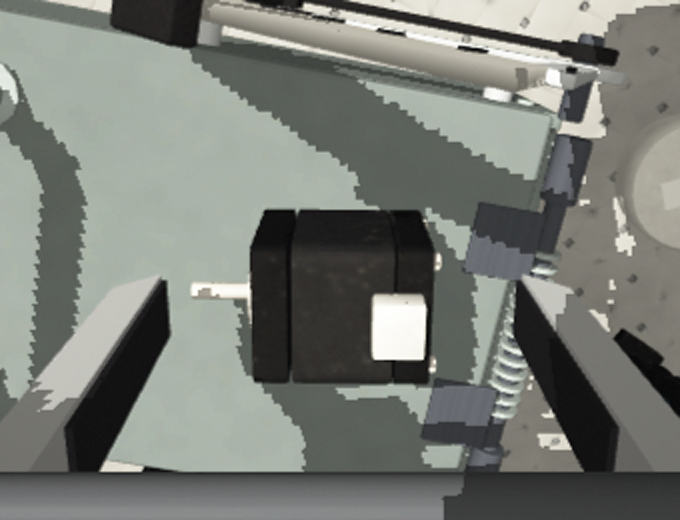

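View pics/s4.png

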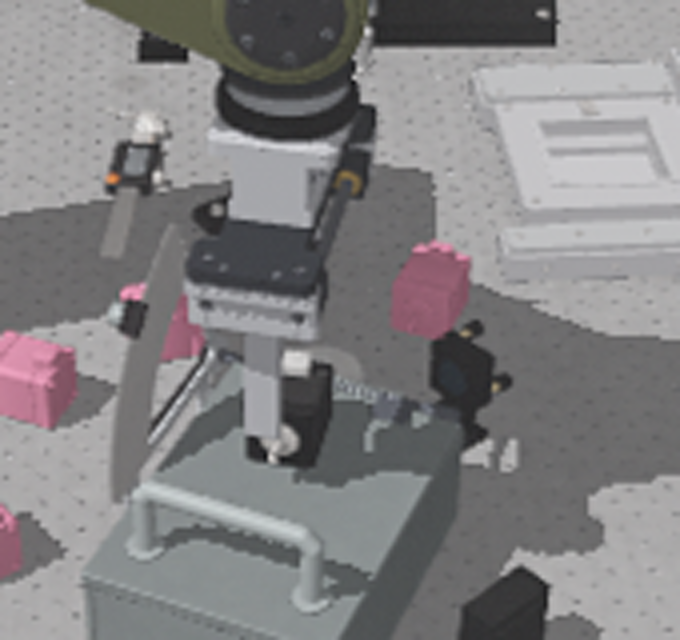

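```bash
python3 - <<'E'
from h import *
from station import get_obs,camera
o=get_obs(); c=camera("wrist");E=ext(c,o)
W=lambda u,v:(150+u/2,100+v/2)
q=proj(c,[o["ee_pos"]],E)[0]; print((q-[150,100])*2)
P=[onz(c,W(*p),.127,E) for p in ((262,211),(425,211),(434,383),(252,382))]
m=np.mean(P,0); print(np.round(P,4),m, Rn.from_euler("xyz",o["eef_rot"]).as_matrix().T@(m-o["ee_pos"]))
E
```

```text
[341.95722938 311.32345153]
[[ 0.5191 -0.0175  0.127 ]
 [ 0.5303  0.0233  0.127 ]
 [ 0.5794  0.014   0.127 ]
 [ 0.5656 -0.0347  0.127 ]] [ 0.54857962 -0.00372522  0.127     ] [-0.00087669  0.00034452 -0.00375622]
```

>>> step_arm(motion=[[[0.009, 0, -0.0015, 0, 0, 0], [0, 0, 0, 0, 0, 0], [0, 0, 0, 0, 0, 0]]])

```text
time_s: 4.12
ee_pos: [0.5504, -0.0046, 0.1164]
eef_rot: [-3.066, 1.571, 2.948]
force: [0.0, -0.2, 0.8]
grip_width: 0.0942
```

>>> step_arm(motion=[[[0, 0, 0, 0, 0, 0], [0, 0, 0, 0, 0, 0], [0, 0, 0, 0, 0, 0], [0, 0, 0, 0, 0, 0], [0, 0, 0, 0, 0, 0], [0, 0, 0, 0, 0, 0]]], fingers=0.03, squeeze=25)

```text
time_s: 4.88
ee_pos: [0.5504, -0.0046, 0.1165]
eef_rot: [2.895, 1.571, 2.626]
force: [-0.0, -0.5, 0.1]
grip_width: 0.0492
```

```bash
python3 - <<'E'
from h import *
from station import get_obs,camera
o=get_obs(); print(o["ee_pos"],o["grip_width"],o["force"])
c=camera("wrist"); crop(c["pixels"],150,100,490,360,2,"w4.png")
c=camera("side"); crop(c["pixels"],280,150,360,240,6,"s5.png")
E
```

```text
[ 0.55036233 -0.00463665  0.11645732] 0.049189032622122576 [-0.04105028 -0.51089945  0.13416785]
```

View pics/w4.png

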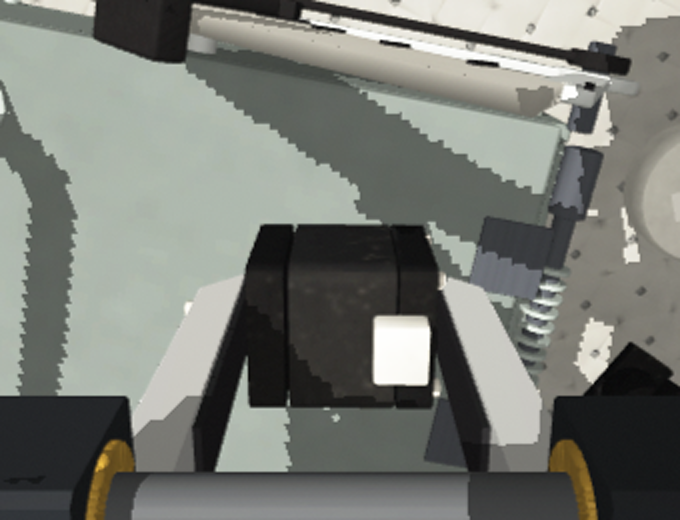

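View pics/s5.png

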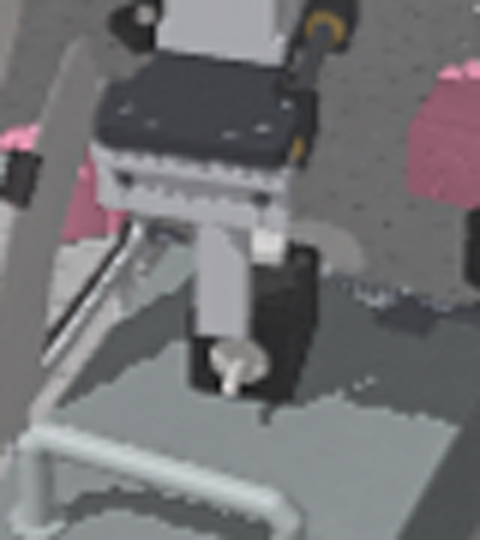

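The grip is on the body above the boss, with a width of 49 mm against an expected 50. Now I'll lift gently.

>>> step_arm(motion=[[[0, 0, 0, 0, 0, 0], [-0.005, 0, 0, 0, 0, 0], [-0.01, 0, 0, 0, 0, 0], [-0.015, 0, 0, 0, 0, 0], [-0.02, 0, 0, 0, 0, 0], [-0.025, 0, 0, 0, 0, 0], [-0.025, 0, 0, 0, 0, 0], [-0.01, 0, 0, 0, 0, 0], [0, 0, 0, 0, 0, 0], [0, 0, 0, 0, 0, 0]]], squeeze=40)

```text
time_s: 6.22
ee_pos: [0.55, -0.0046, 0.2255]
eef_rot: [-2.923, 1.569, 3.091]
force: [1.0, -0.7, -2.8]
grip_width: 0.0491
```

```bash
python3 - <<'E'
from h import *
from station import get_obs,camera
o=get_obs(); print(o["ee_pos"],o["grip_width"],o["force"],o["moment"])
delta(o,[.37,-.25,.25],[-.265,-.964])
c=camera("wrist"); crop(c["pixels"],150,100,490,360,2,"w5.png")
c=camera("side"); crop(c["pixels"],250,100,420,260,4,"s6.png")
c=camera("top")
print(proj(c,[[.37,-.25,0],[.34,-.28,0],[.4,-.22,0]]))
E
```

```text
[ 0.55000759 -0.00462648  0.22549918] 0.049129184880393764 [ 1.00067228 -0.69413941 -2.80180176] [ 0.034212   -0.01154857  0.01035893]
axes
 [[-0.001  0.266  0.964]
 [ 0.     0.964 -0.266]
 [-1.    -0.    -0.001]]
shift [-0.0242 -0.2844 -0.1083] turn [array([1.7994e+02, 3.0000e-02, 1.3000e-01]), array([-0.06, -0.08,  0.02])]
[[431.47785836 286.69619338]
 [445.29153855 299.73431028]
 [417.80674075 273.79263495]]
```

View pics/w5.png

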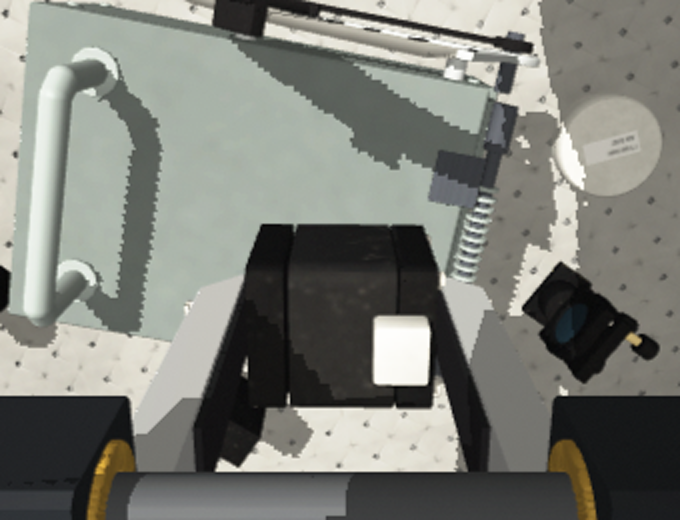

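View pics/s6.png

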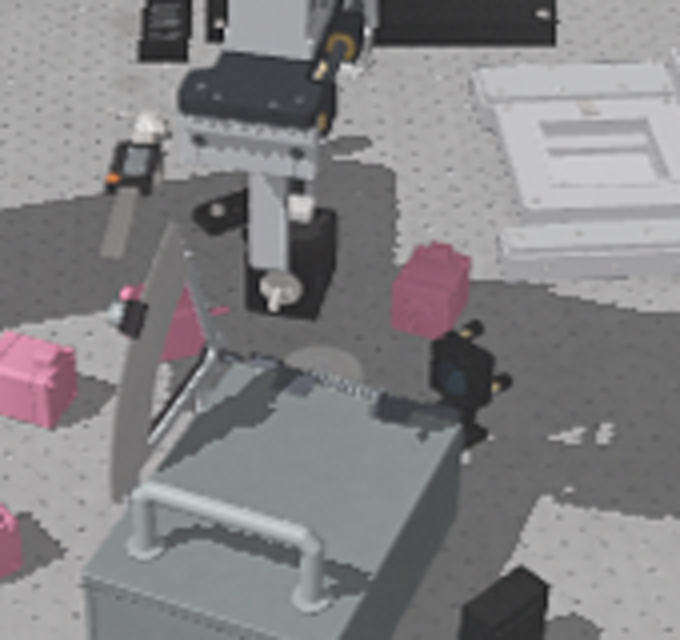

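>>> step_arm(motion=[[[0, -0.014, -0.005, 0, 0, 0], [0, -0.026, -0.01, 0, 0, 0], [0, -0.032, -0.012, 0, 0, 0], [0, -0.034, -0.013, 0, 0, 0], [0, -0.034, -0.013, 0, 0, 0], [0, -0.034, -0.013, 0, 0, 0], [0, -0.034, -0.013, 0, 0, 0], [0, -0.03, -0.012, 0, 0, 0], [0, -0.026, -0.01, 0, 0, 0], [0, -0.014, -0.006, 0, 0, 0], [0, -0.006, -0.001, 0, 0, 0], [0, 0, 0, 0, 0, 0]]])

```text
time_s: 7.88
ee_pos: [0.3708, -0.2496, 0.2264]
eef_rot: [0.981, 1.571, 0.711]
force: [0.3, -0.4, -3.7]
grip_width: 0.0491
```

>>> step_arm(motion=[[[0.02, 0, 0, 0, 0, 0], [0.03, 0, 0, 0, 0, 0], [0.03, 0, 0, 0, 0, 0], [0.03, 0, 0, 0, 0, 0], [0.03, 0, 0, 0, 0, 0], [0.02, 0, 0, 0, 0, 0], [0.01, 0, 0, 0, 0, 0], [0, 0, 0, 0, 0, 0], [0, 0, 0, 0, 0, 0]]])

```text
time_s: 9.0
ee_pos: [0.3712, -0.2498, 0.0572]
eef_rot: [-0.396, 1.569, -0.665]
force: [0.5, -0.2, -3.0]
grip_width: 0.049
```

```bash
python3 - <<'E'
from h import *
from station import get_obs,camera
o=get_obs(); print(o["ee_pos"],o["grip_width"],o["force"],o["moment"])
c=camera("wrist"); crop(c["pixels"],150,100,490,360,2,"w6.png")
c=camera("side"); crop(c["pixels"],200,180,400,380,3,"s7.png")
E
```

```text
[ 0.37120601 -0.24983257  0.05722772] 0.049009292186127144 [ 0.46277596 -0.24527638 -2.99185831] [-0.00489252  0.06258354 -0.01859178]
```

View pics/w6.png

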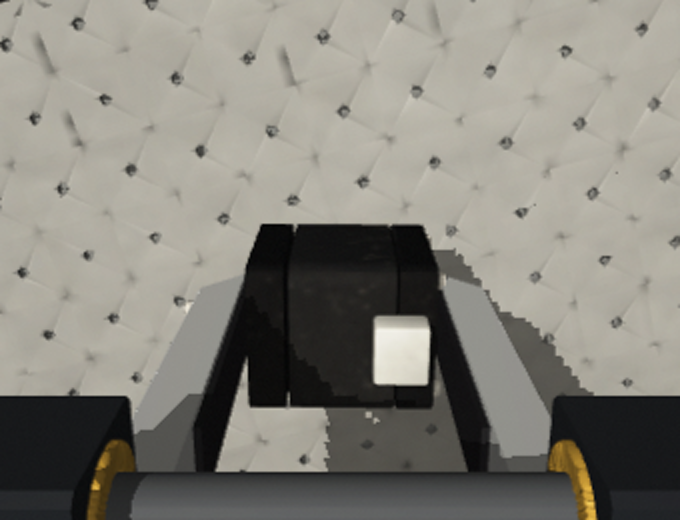

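View pics/s7.png

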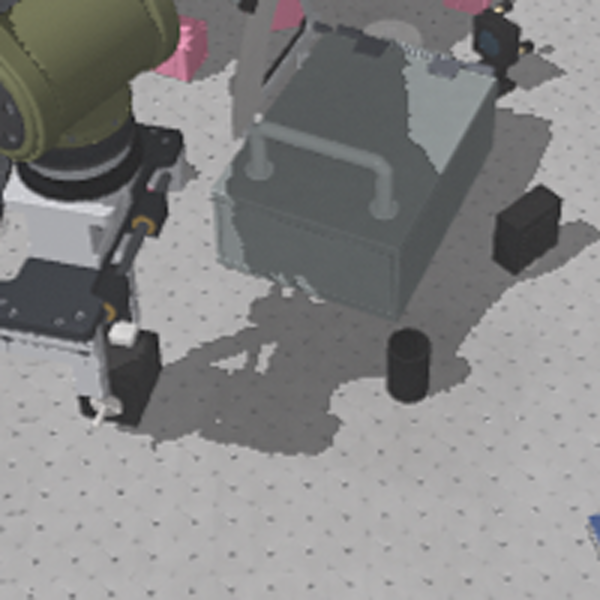

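>>> step_arm(motion=[[[0.007, 0, 0, 0, 0, 0], [0.007, 0, 0, 0, 0, 0], [0.004, 0, 0, 0, 0, 0], [0.003, 0, 0, 0, 0, 0], [0.002, 0, 0, 0, 0, 0], [0, 0, 0, 0, 0, 0], [0, 0, 0, 0, 0, 0]]])

```text
time_s: 9.98
ee_pos: [0.3707, -0.2497, 0.0336]
eef_rot: [-0.49, 1.571, -0.759]
force: [0.0, -0.2, -4.1]
grip_width: 0.0496
```

>>> step_arm(motion=[[[0.0015, 0, 0, 0, 0, 0], [0, 0, 0, 0, 0, 0], [0, 0, 0, 0, 0, 0]]])

```text
time_s: 10.35
ee_pos: [0.3707, -0.2497, 0.032]
eef_rot: [-2.566, 1.571, -2.835]
force: [0.2, 0.2, -3.4]
grip_width: 0.0486
```

>>> step_arm(motion=[[[0.001, 0, 0, 0, 0, 0], [0, 0, 0, 0, 0, 0], [0, 0, 0, 0, 0, 0]]])

```text
time_s: 10.72
ee_pos: [0.3708, -0.2497, 0.0316]
eef_rot: [-0.39, 1.571, -0.66]
force: [-3.8, 3.7, 7.9]
grip_width: 0.0494
```

The motor is touching the table at a height of about 0. I'll open the fingers and then back straight up.

>>> step_arm(motion=[[[-0.0005, 0, 0, 0, 0, 0], [0, 0, 0, 0, 0, 0]]], squeeze=10)

```text
time_s: 10.98
ee_pos: [0.3708, -0.2497, 0.0316]
eef_rot: [-0.398, 1.571, -0.668]
force: [-1.6, 0.3, 1.1]
grip_width: 0.0495
```

>>> step_arm(motion=[[[0, 0, 0, 0, 0, 0], [0, 0, 0, 0, 0, 0], [0, 0, 0, 0, 0, 0], [0, 0, 0, 0, 0, 0], [0, 0, 0, 0, 0, 0]]], fingers=0.08)

```text
time_s: 11.6
ee_pos: [0.3707, -0.2497, 0.0315]
eef_rot: [-1.592, 1.571, -1.862]
force: [-1.4, 1.3, 0.2]
grip_width: 0.08
```

>>> step_arm(motion=[[[-0.01, 0, 0, 0, 0, 0], [-0.02, 0, 0, 0, 0, 0], [-0.04, 0, 0, 0, 0, 0], [-0.05, 0, 0, 0, 0, 0], [-0.05, 0, 0, 0, 0, 0], [-0.04, 0, 0, 0, 0, 0], [0, 0, 0, 0, 0, 0], [0, 0, 0, 0, 0, 0]]])

```text
time_s: 12.6
ee_pos: [0.3704, -0.2494, 0.241]
eef_rot: [2.721, 1.57, 2.452]
force: [0.3, 0.2, -0.1]
grip_width: 0.08
```

```bash
python3 - <<'E'
from h import *
from station import get_obs,camera
o=get_obs(); print(o["ee_pos"],o["grip_width"],o["force"],o["moment"])
b=fromC([0,-.075,.13]);print(b); delta(o,[b[0],b[1],.24],[np.sin(.445),np.cos(.445)])
c=camera("wrist"); cv2.imwrite("pics/w7.png",c["pixels"][:,:,::-1])
c=camera("side"); crop(c["pixels"],200,180,400,380,3,"s8.png")
E
```

```text
[ 0.37038784 -0.24941527  0.24095394] 0.07998099692525917 [ 0.28047714  0.21748724 -0.11720354] [-0.01189168  0.01784272  0.02093538]
[ 0.51371566 -0.1196958   0.13      ]
axes
 [[-0.001  0.266  0.964]
 [ 0.     0.964 -0.266]
 [-1.     0.    -0.001]]
shift [0.0009 0.1632 0.1036] turn [array([ 1.006e+01, -4.000e-02, -1.000e-02]), array([-1.6994e+02,  2.0000e-02, -6.0000e-02])]
```

View pics/w7.png

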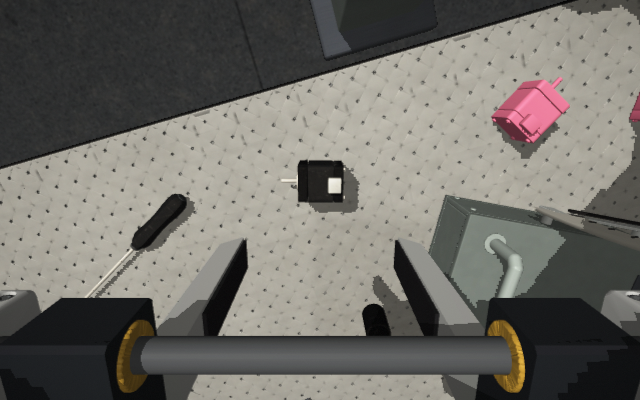

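View pics/s8.png

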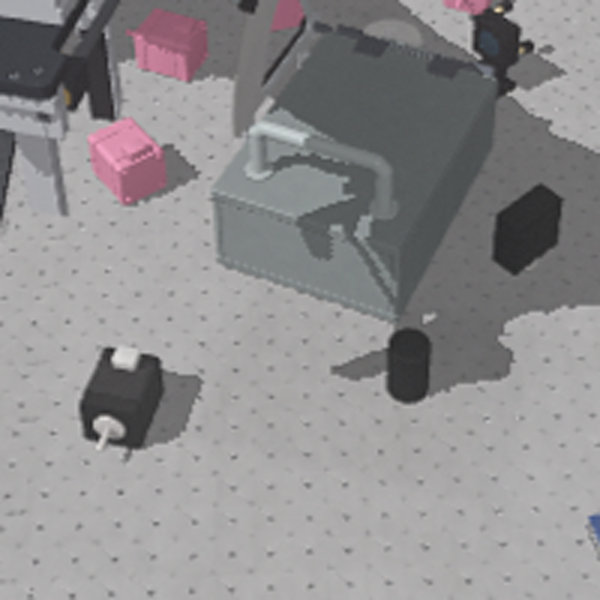

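The motor stands upright and alone at wrist (321,181), and the bystanders look unmoved. Next I'll tilt the wrist camera to view the dial from its -x side.

```bash
python3 - <<'E'
from h import *
from station import get_obs
o=get_obs(); w=fromC([-.146,.015,.285]); print(w); delta(o,w,[np.sin(.445),np.cos(.445)])
E
```

```text
[0.42067571 0.02438601 0.285     ]
axes
 [[-0.001  0.266  0.964]
 [ 0.001  0.964 -0.266]
 [-1.     0.001 -0.002]]
shift [-0.0443  0.2773 -0.0244] turn [array([10.07, -0.1 , -0.04]), array([-1.6993e+02,  5.0000e-02, -1.6000e-01])]
```

>>> step_arm(motion=[[[-0.045, 0, 0, 0, 0, 0], [0, 0.045, -0.004, 0, 0, 0], [0, 0.045, -0.004, 0, 0, 0], [0, 0.046, -0.004, 0, 0, 0], [0, 0.047, -0.004, 0, 0, 0], [0, 0.047, -0.004, 0, 0, 0], [0, 0.047, -0.004, 0, 0, 0], [0, 0, 0, 10, 0, 0], [0, 0, 0, 0, -7, 0], [0, 0, 0, 0, -7, 0], [0, 0, 0, 0, -6, 0], [0, 0, 0, 0, 0, 0]]])

```text
time_s: 14.2
ee_pos: [0.4204, 0.0242, 0.2858]
eef_rot: [-0.001, 1.223, -0.444]
force: [0.3, 0.5, -0.1]
grip_width: 0.0801
```

```bash
python3 - <<'E'
from h import *
from station import get_obs,camera
o=get_obs(); print(o["ee_pos"],o["joint_vel"].round(3),o["eef_rot"])
c=camera("wrist"); cv2.imwrite("pics/w8.png",c["pixels"][:,:,::-1])
import pickle; pickle.dump((o,c),open("w8.pkl","wb"))
E
```

```text
[0.42039699 0.02421696 0.28577815] [-0.027  0.037 -0.052  0.037  0.051 -0.037] [-0.00146881  1.22309068 -0.44387884]
```

View pics/w8.png

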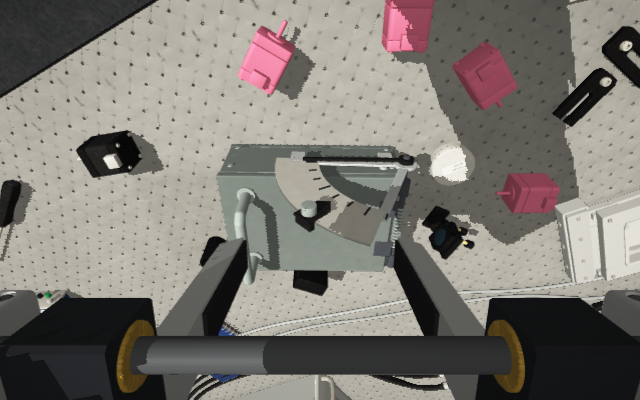

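```bash
python3 - <<'E'
from h import *
import pickle
o,c=pickle.load(open("w8.pkl","rb"))
crop(c["pixels"],260,140,420,260,5,"w9.png")
E
```

```text
(no output)
```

View pics/w9.png

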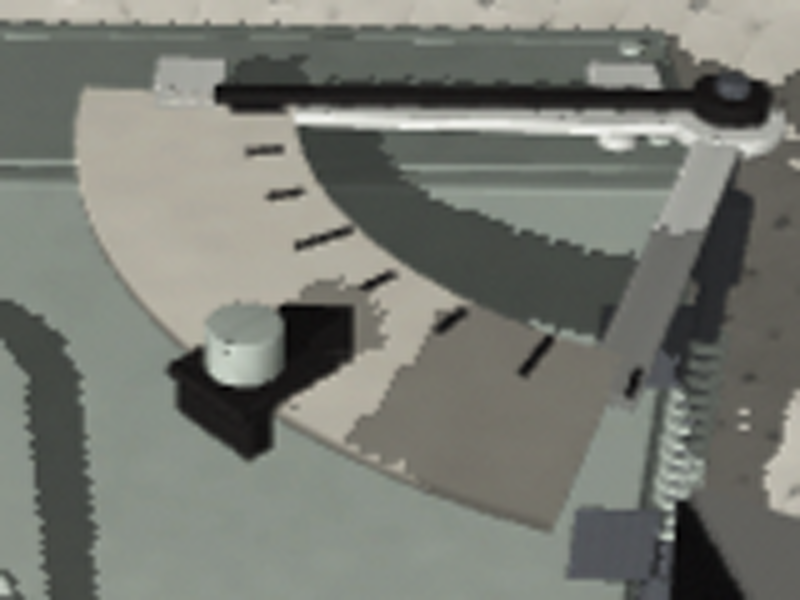

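```bash
python3 - <<'E'
from h import *
import pickle
o,c=pickle.load(open("w8.pkl","rb")); E=ext(c,o)
W=lambda u,v:(260+u/5,140+v/5)
P=dict(t10o=(247,153),t10i=(283,149),t20o=(268,197),t20i=(303,191),t30o=(297,246),t30i=(351,231),t40o=(362,289),t40i=(395,272),t50o=(437,331),t50i=(465,310),t60o=(523,375),t60i=(552,338),t70o=(630,395),t70i=(638,371),arcL=(78,140),arcB=(550,528),tipF=(353,305),tipB=(350,350),ndl=(218,95))
for n,p in P.items(): print(n,[onx(c,W(*p),x,E)[:2] for x in (-.09,-.095,-.1)])
for r in (96,114,144):
  print(r,[((proj(c,fromC([[-.09,.105-r*1e-3*np.cos(a),.08+r*1e-3*np.sin(a)]]),E)[0]-[260,140])*5).round().tolist() for a in np.radians([0,30,60])])
E
```

```text
t10o [(np.float64(103.9), np.float64(10.1)), (np.float64(105.5), np.float64(14.7)), (np.float64(107.7), np.float64(19.2))]
t10i [(np.float64(96.1), np.float64(9.9)), (np.float64(97.8), np.float64(14.8)), (np.float64(100.3), np.float64(19.6))]
t20o [(np.float64(104.0), np.float64(20.2)), (np.float64(106.9), np.float64(24.3)), (np.float64(110.3), np.float64(28.2))]
t20i [(np.float64(96.4), np.float64(20.4)), (np.float64(99.6), np.float64(24.8)), (np.float64(103.3), np.float64(28.9))]
t30o [(np.float64(106.4), np.float64(30.6)), (np.float64(110.5), np.float64(34.0)), (np.float64(114.9), np.float64(37.2))]
t30i [(np.float64(94.4), np.float64(31.1)), (np.float64(98.8), np.float64(34.9)), (np.float64(103.7), np.float64(38.3))]
t40o [(np.float64(105.0), np.float64(41.1)), (np.float64(110.2), np.float64(43.8)), (np.float64(115.5), np.float64(46.3))]
t40i [(np.float64(96.4), np.float64(41.0)), (np.float64(101.7), np.float64(44.0)), (np.float64(107.3), np.float64(46.6))]
t50o [(np.float64(105.5), np.float64(51.4)), (np.float64(111.4), np.float64(53.4)), (np.float64(117.4), np.float64(55.1))]
t
[... 677 characters left out ...]
.float64(8.9)), (np.float64(139.6), np.float64(12.5))]
arcB [(np.float64(145.1), np.float64(69.4)), (np.float64(150.6), np.float64(69.7)), (np.float64(156.1), np.float64(70.1))]
tipF [(np.float64(109.9), np.float64(42.5)), (np.float64(115.0), np.float64(45.0)), (np.float64(120.3), np.float64(47.3))]
tipB [(np.float64(120.5), np.float64(47.2)), (np.float64(125.7), np.float64(49.2)), (np.float64(131.0), np.float64(51.0))]
ndl [(np.float64(109.7), np.float64(-3.9)), (np.float64(109.0), np.float64(0.9)), (np.float64(109.0), np.float64(5.8))]
96 [[278.0, 111.0], [339.0, 229.0], [535.0, 333.0]]
114 [[196.0, 111.0], [260.0, 254.0], [493.0, 385.0]]
144 [[60.0, 111.0], [121.0, 297.0], [415.0, 482.0]]
```

Tilted wrist view, 5x crop: the needle lies at 0 along row 95. The mark's inner tip is at crop (352,305–350), between the 40 and 50 degree ticks. Rays put it at about 44.5° raw, or 43.5–44° after the tick correction. Next is the handle.

>>> step_arm(motion=[[[0, 0, 0, 0, 7, 0], [0, 0, 0, 0, 7, 0], [0, 0, 0, 0, 6, 0], [0, 0, 0, 0, 0, 0], [0, 0, 0, 0, 0, 0]]])

```text
time_s: 14.88
ee_pos: [0.4213, 0.0236, 0.2861]
eef_rot: [-0.526, 1.57, -0.97]
force: [-0.5, -0.4, 0.1]
grip_width: 0.0798
```

```bash
python3 - <<'E'
from h import *
from station import get_obs
o=get_obs(); delta(o,[.5135,-.118,.24],[np.sin(.445),np.cos(.445)])
E
```

```text
axes
 [[ 0.     0.43   0.903]
 [-0.     0.903 -0.43 ]
 [-1.    -0.     0.   ]]
shift [ 0.0462 -0.0883  0.1441] turn [array([0.05, 0.02, 0.01]), array([-1.7995e+02, -1.0000e-02,  2.0000e-02])]
```

>>> step_arm(motion=[[[0, -0.022, 0.036, 0, 0, 0], [0, -0.022, 0.036, 0, 0, 0], [0, -0.022, 0.036, 0, 0, 0], [0, -0.022, 0.036, 0, 0, 0], [0.026, 0, 0, 0, 0, 0], [0.02, 0, 0, 0, 0, 0], [0, 0, 0, 0, 0, 0], [0, 0, 0, 0, 0, 0]]])

```text
time_s: 15.88
ee_pos: [0.5137, -0.1174, 0.2417]
eef_rot: [0.084, 1.569, -0.36]
force: [0.5, 0.3, 0.6]
grip_width: 0.0802
```

```bash
python3 - <<'E'
from h import *
from station import get_obs,camera
o=get_obs(); print(o["ee_pos"],o["eef_rot"])
c=camera("wrist"); cv2.imwrite("pics/w10.png",c["pixels"][:,:,::-1])
E_=ext(c,o); print(proj(c,[o["ee_pos"],[.5137,-.1197,.13]],E_))
import pickle; pickle.dump((o,c),open("w10.pkl","wb"))
E
```

```text
[ 0.51374747 -0.11738146  0.24165227] [ 0.08377445  1.56895947 -0.35960266]
[[321.24908812 255.52499852]
 [318.3727001  202.18393854]]
```

View pics/w10.png

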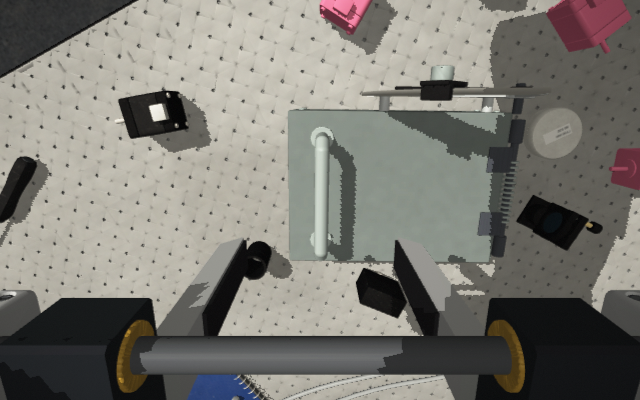

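```bash
python3 - <<'E'
from h import *
import pickle
o,c=pickle.load(open("w10.pkl","rb")); E=ext(c,o)
crop(c["pixels"],270,60,560,280,2.7,"w11.png")
for p in ((322,133),(321,240)): print(toC(onz(c,p,.13,E)).round(4))
for p in ((289,110),(289,261),(490,261),(490,108)): print(toC(onz(c,p,.085,E)).round(4))
E
```

```text
[-0.0575 -0.0721  0.13  ]
[ 0.0342 -0.0727  0.13  ]
[-0.0745 -0.102   0.085 ]
[ 0.075  -0.1053  0.085 ]
[0.0746 0.1005 0.085 ]
[-0.0766  0.0807  0.085 ]
```

View pics/w11.png

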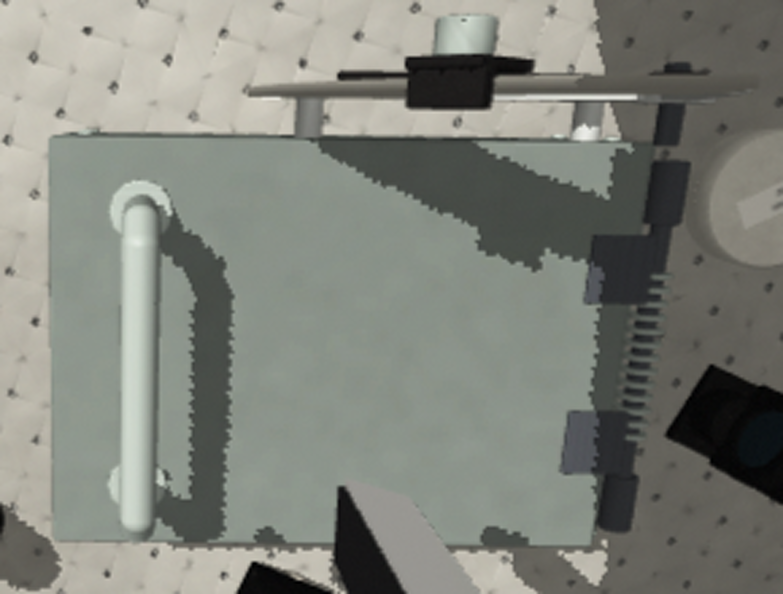

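>>> step_arm(motion=[[[0.03, 0, 0, 0, 0, 0], [0.035, 0, 0, 0, 0, 0], [0.03, 0, 0, 0, 0, 0], [0.02, 0, 0, 0, 0, 0], [0.01, 0, 0, 0, 0, 0], [0.006, 0, 0, 0, 0, 0], [0, 0, 0, 0, 0, 0], [0, 0, 0, 0, 0, 0]]], fingers=0.06)

```text
time_s: 16.92
ee_pos: [0.5138, -0.1177, 0.1102]
eef_rot: [0.121, 1.57, -0.323]
force: [-0.4, -0.2, -0.2]
grip_width: 0.0603
```

>>> step_arm(motion=[[[0, 0, 0, 0, 0, 0], [0, 0, 0, 0, 0, 0], [0, 0, 0, 0, 0, 0], [0, 0, 0, 0, 0, 0], [0, 0, 0, 0, 0, 0], [0, 0, 0, 0, 0, 0]]], fingers=0.0, squeeze=30)

```text
time_s: 17.68
ee_pos: [0.5139, -0.1168, 0.1094]
eef_rot: [1.455, 1.569, 1.011]
force: [3.8, 7.0, -1.1]
grip_width: 0.0114
```

```bash
python3 - <<'E'
from h import *
from station import get_obs,camera
o=get_obs(); print(o["ee_pos"],toC(o["ee_pos"]),o["grip_width"],o["force"])
for a in (10,20,30,35,40,43.5):
    t=np.radians(a)+np.arctan2(50,180); r=np.hypot(50,180); print(a,(105-r*np.cos(t)+75).round(1),(80+r*np.sin(t)-130).round(1))
E
```

```text
[ 0.51391651 -0.11675316  0.10944555] [-0.0010854  -0.07225748  0.10944555] 0.011426829305956041 [ 3.75005647  6.98922258 -1.14414091]
10 11.4 30.5
20 28.0 58.5
30 49.1 83.3
35 61.2 94.2
40 74.3 104.0
43.5 83.9 110.2
```

>>> step_arm(motion=[[[-0.004, 0.002, 0, 0, 0, 0], [-0.005, 0.002, 0, 0, 0, 0], [-0.0065, 0.002, 0, 0, 0, 0], [-0.0075, 0.003, 0, 0, 0, 0], [-0.0075, 0.0033, 0, 0, 0, 0], [-0.0072, 0.0038, 0, 0, 0, 0], [-0.0071, 0.0039, 0, 0, 0, 0], [-0.0068, 0.0044, 0, 0, 0, 0], [-0.0068, 0.0045, 0, 0, 0, 0], [0, 0, 0, 0, 0, 0], [0, 0, 0, 0, 0, 0]]], squeeze=45)

```text
time_s: 19.05
ee_pos: [0.5258, -0.0923, 0.1687]
eef_rot: [-1.022, 1.569, -1.466]
force: [-1.4, -10.3, -0.9]
grip_width: 0.0108
```

```bash
cat >> h.py <<'E'
def lidang(o,off=.0205):
    p=toC(o["ee_pos"]); y=105-p[1]*1e3; z=(p[2]+off)*1e3-80
    return np.degrees(np.arctan2(z,y))-np.degrees(np.arctan2(50,180)),np.hypot(y,z)
E
python3 - <<'E'
from h import *
from station import get_obs,camera
o=get_obs(); print(o["ee_pos"],toC(o["ee_pos"]),o["grip_width"],o["force"],o["moment"],lidang(o))
c=camera("wrist"); cv2.imwrite("pics/w12.png",c["pixels"][:,:,::-1])
E
```

```text
[ 0.52581635 -0.09230618  0.16874236] [-0.00086787 -0.045069    0.16874236] 0.010807880090388517 [ -1.38807826 -10.26913708  -0.86745823] [-2.0035583   0.38399158 -0.01447011] (np.float64(20.52854303056513), np.float64(185.61950313040796))
```

View pics/w12.png

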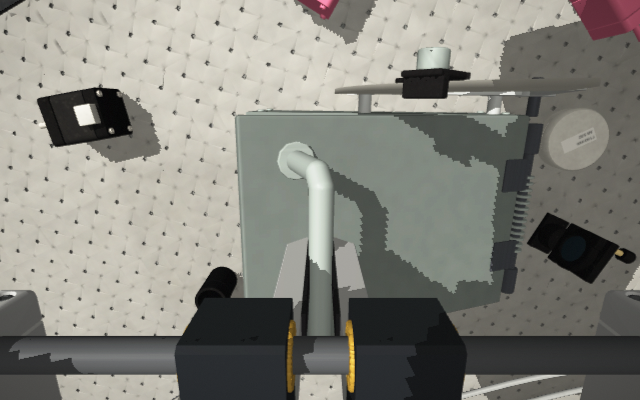

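>>> step_arm(motion=[[[-0.005, 0.003, 0, 0, 0, 0], [-0.0065, 0.005, 0, 0, 0, 0], [-0.006, 0.0053, 0, 0, 0, 0], [-0.006, 0.0055, 0, 0, 0, 0], [-0.0058, 0.0058, 0, 0, 0, 0], [-0.0054, 0.006, 0, 0, 0, 0], [-0.0052, 0.0063, 0, 0, 0, 0], [-0.004, 0.0052, 0, 0, 0, 0], [-0.002, 0.003, 0, 0, 0, 0], [0, 0, 0, 0, 0, 0], [0, 0, 0, 0, 0, 0]]])

```text
time_s: 20.48
ee_pos: [0.5455, -0.0522, 0.2155]
eef_rot: [-0.621, 1.567, -1.065]
force: [-1.6, -14.2, 4.5]
grip_width: 0.0103
```

```bash
python3 - <<'E'
from h import *
from station import get_obs,camera
o=get_obs(); print(toC(o["ee_pos"]),o["grip_width"],o["force"],o["moment"],lidang(o))
c=camera("wrist"); crop(c["pixels"],280,20,640,300,2.2,"w13.png")
c=camera("side"); crop(c["pixels"],250,120,400,270,5,"s13.png")
c=camera("top"); crop(c["pixels"],270,170,370,260,7,"t13.png")
E
```

```text
[-0.00038956 -0.00046069  0.21552609] 0.010279967566116899 [ -1.57639133 -14.20470607   4.49619202] [-2.69747147  0.43127388 -0.07851343] (np.float64(40.42045827245475), np.float64(188.32444411317732))
```

View pics/w13.png

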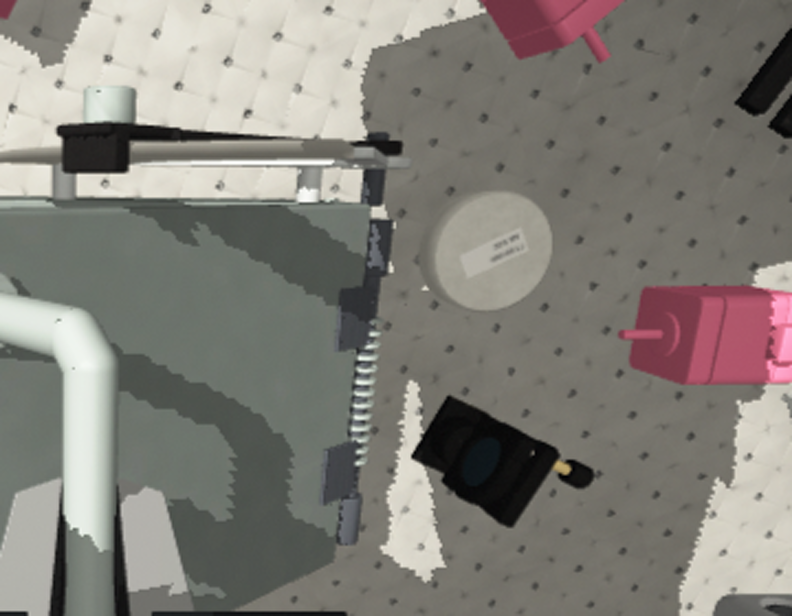

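View pics/s13.png

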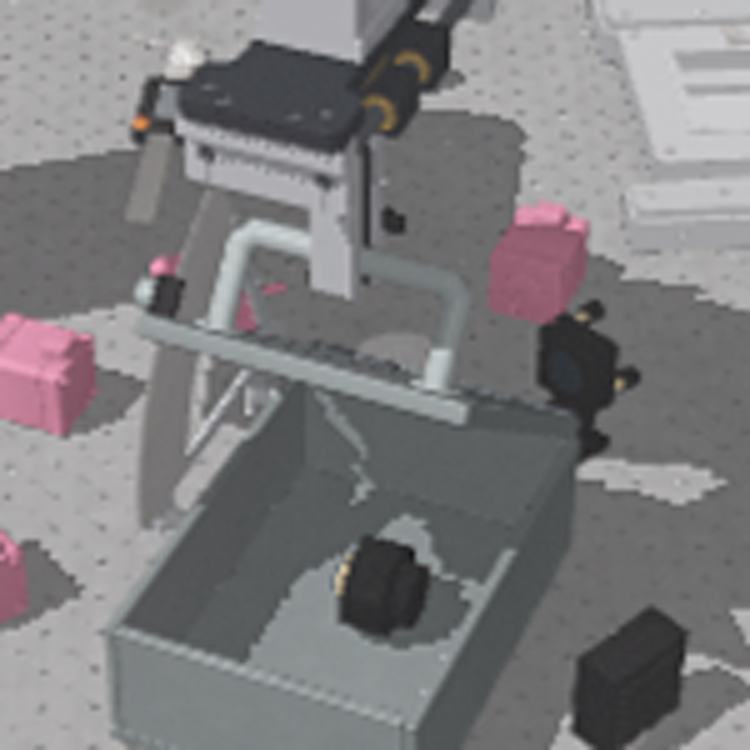

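View pics/t13.png

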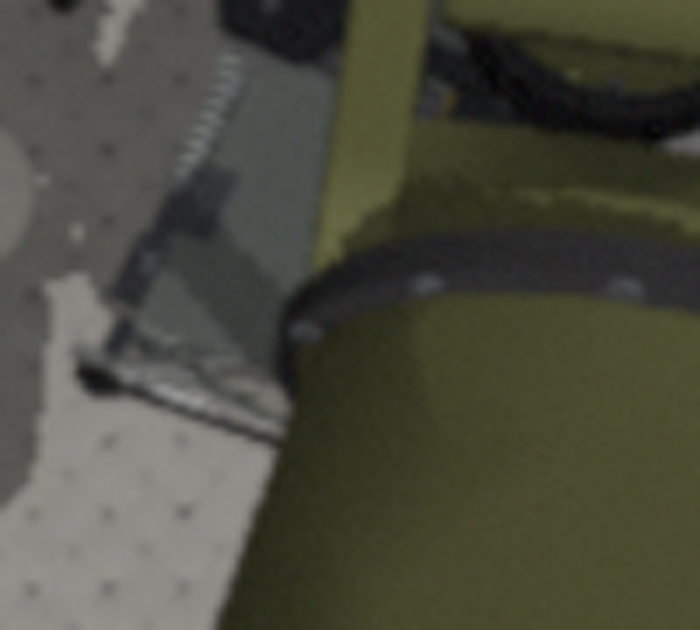

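```bash
python3 - <<'E'
from h import *
from station import get_obs,camera
c=camera("wrist"); crop(c["pixels"],295,50,475,115,4.4,"w14.png")
s=camera("side"); crop(s["pixels"],270,150,320,210,10,"s14.png")
o=get_obs();E=ext(c,o)
for a in (40,42,44,46): 
  P=fromC([-.095,.105-.114*np.cos(np.radians(a)),.08+.114*np.sin(np.radians(a))])
  print(a,(proj(c,P,E)[0]-[295,50])*4.4,(proj(s,P)[0]-[270,150])*10)
E
```

```text
40 [241.02048673 125.99624305] [138.30153758 345.25981265]
42 [260.87398795 124.63400724] [142.84427008 328.49182464]
44 [281.90858267 123.28050408] [147.5991447  311.79447637]
46 [304.11732425 121.93943559] [152.5586944  295.19380318]
```

View pics/w14.png

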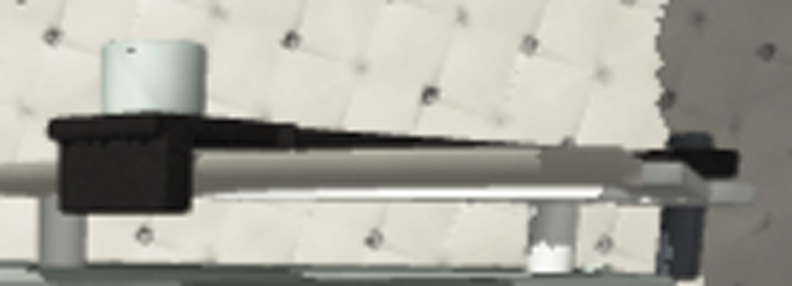

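View pics/s14.png

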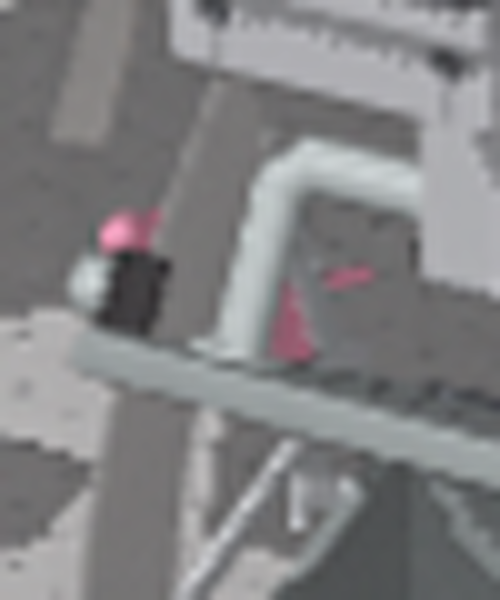

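```bash
python3 - <<'E'
from h import *
import pickle
from scipy.optimize import least_squares
o,c=pickle.load(open("w8.pkl","rb")); E=ext(c,o)
W=lambda u,v:(260+u/5,140+v/5)
T=[((265,151),10),((285,194),20),((324,238.5),30),((378,280),40),((451,320),50),((537,357),60),((634,383),70)]
In=[(283,149),(303,191),(351,231),(395,272),(465,310),(552,338)]
def res(q,x=-.09):
    r=[]
    for p,a in T:
        P=onx(c,W(*p),x,E)[2]; th=np.degrees(np.arctan2(P[2]-q[1],q[0]-P[1])); r.append(th-a)
    return np.array(r)
for x in (-.088,-.09,-.092):
    s=least_squares(res,[105,80],args=(x,)); q=s.x; print(x,q,res(q,x).round(2))
    for xx in (x-.003,x-.004,x-.005,x-.006):
        out=[]
        for n in ((353,305),(218,95)):
            P=onx(c,W(*n),xx,E)[2]; out+= [np.degrees(np.arctan2(P[2]-q[1],q[0]-P[1])).round(1),np.hypot(P[2]-q[1],q[0]-P[1]).round(1)]
        print("   ",xx,out)
E
```

```text
-0.088 [110.02504699  75.52401648] [ 0.06 -0.05  0.1  -0.18 -0.01  0.14 -0.04]
    -0.091 [np.float64(43.0), np.float64(117.7), np.float64(-0.6), np.float64(114.4)]
    -0.092 [np.float64(43.4), np.float64(118.6), np.float64(0.3), np.float64(114.3)]
    -0.093 [np.float64(43.9), np.float64(119.7), np.float64(1.2), np.float64(114.3)]
    -0.094 [np.float64(44.4), np.float64(120.8), np.float64(2.2), np.float64(114.2)]
-0.09 [109.06988044  79.14713313] [ 0.04 -0.04  0.11 -0.18 -0.03  0.15 -0.05]
    -0.093 [np.float64(42.9), np.float64(116.5), np.float64(-0.6), np.float64(113.3)]
    -0.094 [np.float64(43.4), np.float64(117.6), np.float64(0.4), np.float64(113.2)]
    -0.095 [np.float64(43.9), np.float64(118.5), np.float64(1.3), np.float64(113.1)]
    -0.096 [np.float64(44.4), np.float64(119.6), np.float64(2.3), np.float64(113.1)]
-0.092 [107.97977573  82.8325088 ] [ 0.05 -0.07  0.11 -0.16 -0.01  0.13 -0.05]
    -0.095 [np.float64(43.0), np.float64(115.2), np.float64(-0.6), np.float64(112.0)]
    -0.096 [np.float64(43.5), np.float64(116.3), np.float64(0.4), np.float64(111.9)]
    -0.097 [np.float64(44.0), np.float64(117.2), np.float64(1.3), np.float64(111.8)]
    -0.098 [np.float64(44.4), np.float64(118.3), np.float64(2.3), np.float64(111.8)]
```

```bash
python3 - <<'E'
from h import *
from station import camera
s=camera("side"); crop(s["pixels"],270,170,350,215,9,"s15.png")
h=(109,79)
def A(uv,x):
    P=onx(s,uv,x)[2]; return np.degrees(np.arctan2(P[2]-h[1],h[0]-P[1])).round(2),np.hypot(P[2]-h[1],h[0]-P[1]).round(1)
S=lambda u,v:(260+u/4,140+v/4)
print("shut",A(S(290,492),.075),A(S(42,418),-.075))
Q=lambda u,v:(250+u/5,120+v/5)
print("now",A(Q(468,405),.075),A(Q(143,318),-.075))
E
```

```text
shut (np.float64(0.57), np.float64(211.2)) (np.float64(-1.75), np.float64(206.2))
now (np.float64(39.87), np.float64(207.8)) (np.float64(39.64), np.float64(198.9))
```

View pics/s15.png

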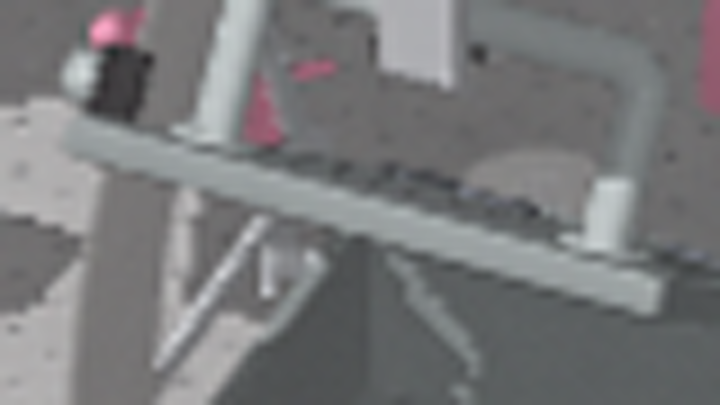

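>>> step_arm(motion=[[[-0.0022, 0.003, 0, 0, 0, 0], [-0.0022, 0.0032, 0, 0, 0, 0], [-0.002, 0.003, 0, 0, 0, 0], [0, 0, 0, 0, 0, 0], [0, 0, 0, 0, 0, 0], [0, 0, 0, 0, 0, 0]]])

```text
time_s: 21.52
ee_pos: [0.5495, -0.044, 0.222]
eef_rot: [-0.516, 1.567, -0.96]
force: [-1.0, -12.6, 5.0]
grip_width: 0.0109
```

```bash
python3 - <<'E'
from h import *
from station import get_obs,camera
o=get_obs(); p=toC(o["ee_pos"]); print(p,o["grip_width"],o["force"],o["joint_vel"].round(4)); print(np.degrees(np.arctan2(p[2]*1e3+20.5-79,109-p[1]*1e3))-15.52)
s=camera("side"); crop(s["pixels"],270,160,350,215,9,"s16.png")
c=camera("wrist"); crop(c["pixels"],295,40,475,115,4.4,"w16.png")
E=ext(c,get_obs())
for a in (38,40,42,43,44,46,48): 
  P=fromC([-.095,.109-.114*np.cos(np.radians(a)),.079+.114*np.sin(np.radians(a))])
  print(a,(proj(c,P,E)[0]-[295,40])*4.4)
E
```

```text
[-0.00029668  0.00876562  0.22204366] 0.010905009213556392 [ -0.95600671 -12.58233325   4.98000356] [ 0.0007  0.0003  0.0006  0.0005  0.0005 -0.0007]
42.976255609896256
38 [184.55526763 173.59667902]
40 [202.1768254  172.30760018]
42 [220.93225031 171.02439944]
43 [230.73478582 170.38602367]
44 [240.81975257 169.75036356]
46 [261.83276668 168.48895093]
48 [283.95958606 167.24378152]
```

View pics/w16.png

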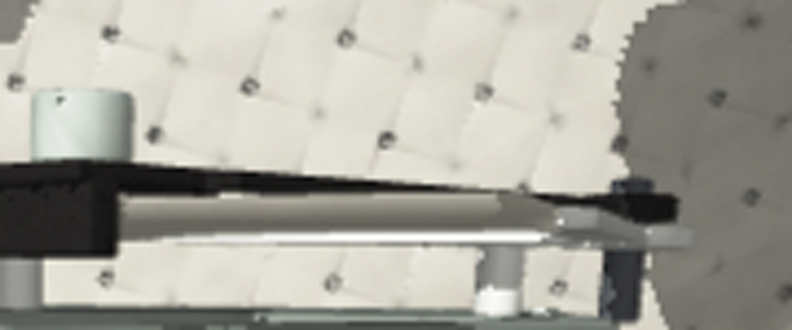

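View pics/s16.png

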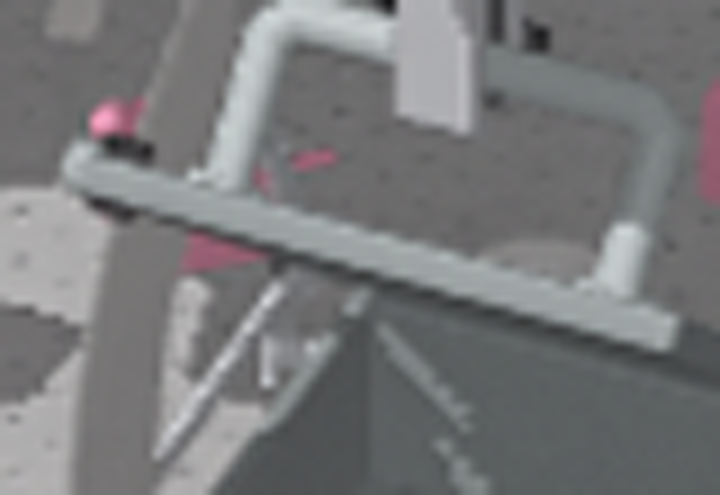

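```bash
python3 - <<'E'
from h import *
from station import camera
s=camera("side"); h=(109,79)
def A(uv,x):
    P=onx(s,uv,x)[2]; return np.degrees(np.arctan2(P[2]-h[1],h[0]-P[1])).round(2)
Q=lambda u,v:(270+u/9,160+v/9)
print(A(Q(678,318),.075),A(Q(70,148),-.075))
# needle vs mark enlarge
c=camera("wrist"); crop(c["pixels"],295,65,355,100,12,"w17.png")
E
```

```text
43.17 43.48
```

View pics/w17.png

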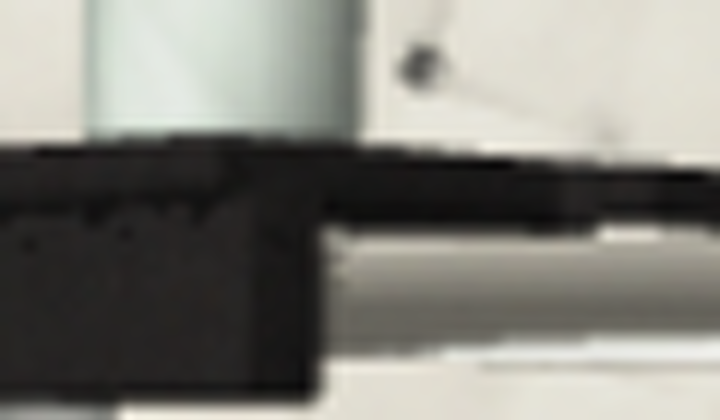

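>>> step_arm(motion=[[[0, 0, 0, 0, 0, 0], [0, 0, 0, 0, 0, 0], [0, 0, 0, 0, 0, 0], [0, 0, 0, 0, 0, 0], [0, 0, 0, 0, 0, 0], [0, 0, 0, 0, 0, 0], [0, 0, 0, 0, 0, 0], [0, 0, 0, 0, 0, 0]]])

```text
time_s: 22.72
ee_pos: [0.5495, -0.044, 0.2221]
eef_rot: [-0.503, 1.567, -0.948]
force: [-1.4, -14.2, 5.4]
grip_width: 0.0108
```

```bash
python3 - <<'E'
from h import *
from station import get_obs,camera
o=get_obs(); print(o["time_s"],toC(o["ee_pos"]),o["grip_width"],o["force"])
s=camera("side"); crop(s["pixels"],200,100,440,330,3.0,"s18.png")
E
```

```text
22.725 [-0.0002884   0.00876024  0.22206178] 0.010761719130669327 [ -1.3951508  -14.17630643   5.36925525]
```

View pics/s18.png

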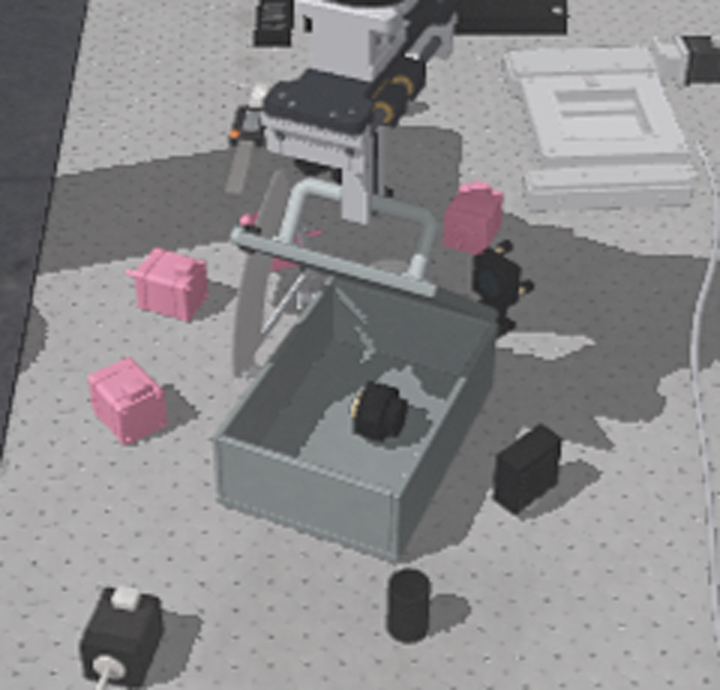

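The picture shows the motor upright on the table at crop (122,635), the lid held open, and the bystanders where they stood. The arm's pose did not drift over the second I waited, so I'm handing in.

```bash
python3 -c "
from station import ticket
print(ticket.hand_in())"
```

```text
the job is handed in; nothing more can be done
None
```

I took the motor off the lid, stood it upright on the bare table at about (0.37, -0.25) m and let it go with the lid still shut. Then I lifted the lid by its handle and handed the job in while holding it there, at about 22.8 s.

**Motor:** I gripped the upper body across its 50 mm length, because closing the jaws across its width would have put the gripper body against the dial. In the image its shaft lay toward the handle, roughly along the chamber's y and not its x as listed, so I followed the image. The last side view shows it upright and untouched.

**Needle against mark:** Every estimate falls inside the 4.5° tolerance, but I never saw the two tips directly meeting.

| Measured | Method | Result |
|---|---|---|
| Set mark | tilted wrist view, using the dial ticks | about 43° |
| Set mark | final wrist view | about 42° |
| Lid | hand position | 43.0° |
| Lid | side view of the lid's corners | 41.8–42.6°; one rougher reading 45° |

**Holding:** Over 1 s of waiting the hand position did not drift, and the grip held the bar at 11 mm.

**Disagreements:**
- **Hinge position:** the dial ticks put it about 4 mm further left than my lid-corner fit. I used the tick value.
- **Handle force:** it was about 14 N sideways, more than the spring alone explains. The hand was probably slightly off the handle's true arc.

The bystanders look unmoved in the last view. I never touched the set mark, and I saw no shift in it.

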